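Guard the hotplate stirrer: bifold front, slide in, shut, pin

ROBOT

A 6-joint arm with a two-finger parallel gripper is mounted at the origin on a cart in front of the work surface, level with it; the furniture and walls round the work are solid. World frame = base frame: x ahead of the robot, y to its left, z up, the work surface at z = 0. Lengths are in m, angles in rad, forces in N, time in s.
With the tool pointing down it reaches from about 0.425 to 0.95 m from the base axis. Payload 3.5 kg.
Tool frame: the origin (TCP) lies midway between the tips of the shut fingers; the grasp point (between the pads) lies 19 mm behind it; z points along the fingers, y is the line along which they close (so a half turn about z gives the same grasp; the last joint's range is limited). The gripper opens to 85 mm and grips with 20 to 120 N. Pads are 22 mm wide; open, the fingers measure 114 mm over their backs; the gripper's body (76 mm by 85 mm) begins 54 mm behind the grasp point. The pads swing forward as they close: fully open they stand 13 mm farther back than shut.
Start: joints at [0.998, 0.286, 1.577, -0, 1.279, -0.15], TCP at [0.277, 0.616, 0.231] pointing down, gripper open.
Joint ranges: [-2.77, 2.77], [-0.9, 2.22], [0.21, 2.48], [-1.53, 4.67], [0.24, 2.81], [-2.84, 2.84]. Speed limits (rad/s): [2.79, 2.79, 3.14, 3.14, 3.14, 3.14].

INTERFACE

Orientations are given as a unit quaternion [x, y, z, w].
In Python, from plant import * gives the robot as it stands.
- The arm moves only by the tool move_arm, never from a script. Its argument "moves" is a list of rows, each a list of 3 entries, a list of its own where there are three numbers: the opening, from 0 (shut) to 1 (fully open), then the shift along the tool's x, y, z in m, then the turn, a rotation vector about the tool's x, y, z in rad. A call has exactly 10 rows; each row shifts and turns the commanded pose from where the row before left it, along the tool's axes as they then stand; what a row does not reach is not made up. A row lasts 1/12 s, in which the tool goes at most 41.7 mm and 7.16 degrees, less where a joint would pass 70% of its speed; a pose out of reach is approached as far as the arm can. A call is refused whole if a number of a shift passes 0.0417 or a number of a turn 0.125, either way. A call with a gripper value outside its range is refused whole. The fingers move at their own pace and stop on an object; "grip_force" is the grip in N (left out, the last holds). Time passes only in rows, so rows that do not move let the fingers close, or fill a call up. It gives the time, the measured TCP pose, the force, the opening and the grip force at its end, in the units of the state.
- get_state(): the state, without advancing time (a new reading comes with each control period).
- read_camera(name): name is "side" or "top"; returns the picture (420x560x3 uint8, red, green, blue); there is no depth.
- camera_params(name): a dict with "fx", "fy", "cx", "cy" (pixels), "rvec" (rotation vector, rad) and "tvec" (3), from world to camera coordinates, as OpenCV has them. Camera axes: x right, y down, z forward; pixel columns grow to the right and rows downward; lengths in m; the calibration is good to about 2 mm. A picture is of the moment at which its call begins. camera_params takes no time and is no camera call.
- sign_off(): hands the job in; it is judged then, once.
The state is a dict: "time": time; "qpos": joint angles; "dq": joint speeds; "joint_efforts": joint torques, N m; "eef_pos": TCP position; "tcp_rot": TCP orientation; "contact_force": force on the tool from outside, world axes, zero at the start; "wrist_torque": the same for the moment, N m; "opening": opening from 0.0 (shut) to 1.0 (fully open); "finger_force": force on a finger pad.
Only numpy, scipy, OpenCV 4.12 (cv2) and the standard library are available. Lean on these libraries where they do the work, as an engineer would, in place of code of your own. Each camera call takes 0.05 s, during which the arm holds its last target. There are 200 camera calls.

TASK

Make the hotplate stirrer ready to run behind its splash guard: fold the guard's bifold front right back, slide the stirrer across the bench fully inside the guard without tipping it, and draw the front shut again. Then lock the front by taking the locking pin from its parking eye and threading it down through the guard's upper eye and the door's lower eye until its flange sits on the upper eye. Leave the other things on the bench undisturbed.

Things in the scene. Friction and masses are not known exactly. Their poses are not given: they have to be found in the camera images.
- guard: The splash guard, fixed: three clear walls in aluminium frames, 140 mm high, open at top and front. Origin on the bench, middle of the door line; x points into it (away from the robot), y left, z up. Inside free from x = 0 to 205 mm, y = -140 to +140 mm. Its front is a bifold of two panels, 140 mm high, 12 mm thick, no top rail, inner faces on x = 0 when shut; the fold comes out towards the robot.
- hinge (a point): The vertical hinge axis of the left panel on the guard's left post, at guard x = 0, y = +140 mm; this point is 140 mm above the bench. Each panel is 135 mm from hinge to hinge.
- front (a joint): Angle of the left panel about hinge (rad): 0 = shut (flat, at a stop), 1.42 = folded right back (stop). The right panel follows by itself, its free end on a flush floor track along the door line. The front stays where it is left; 1 to 2 N at the fold moves it. Folded back, the panels stand out 135 mm before the left post, between guard y = +85 and +162 mm.
- grab_post (a point): Upright round steel grab post at the fold, on the outer face of the left panel: 16 mm thick, free above the panels from 140 to 178 mm above the bench (19 mm black cap on the last 4 mm). This point: on its axis, 158 mm above the bench. It turns about hinge with the left panel; when shut it is at guard x = -22, y = +17 mm.
- stirrer: Hotplate stirrer, a white box 120 x 120 mm, 106 mm high, aluminium plate on top, 0.6 to 1.1 kg, too wide to grasp. Slides on the bench with 1.5 to 4 N, pushed on its flat front (-x face, towards the robot) above the two knobs, which stand out 12 mm, 25 to 51 mm high. Origin: centre of underside; x to its back. Starts before the guard, right of its middle, clear of the folding front's path.
- pin: Steel locking pin, 131 mm long, upright: shaft 12 mm thick, 82 mm long, tapered tip; flange 28 mm wide, 5 mm thick; above it a black ribbed grip 20 mm thick, 44 mm high. Origin on the axis at the flange's underside, z up. At the start it hangs in the parking eye outside the guard's left post (guard x = 4, y = +182 mm), flange 130 mm above the bench.
- pin_tip (a point): The tip of the locking pin, 82 mm below the underside of its flange.
- upper_eye (a point): Centre of the 16 mm bore of the guard's upper eye, at the top face of its plate, 130 mm above the bench; a steel plate 32 x 32 x 8 mm standing forward from the right post, at guard x = -22, y = -147 mm.
- lower_eye (a point): Centre of the 16 mm bore of the lower eye, at the top face of its plate, 78 mm above the bench; a like steel plate on the free end of the right door panel. It lies straight below the upper eye only when the front is shut; the gap between the plates is then 44 mm.
- petri: Bystander: a glass dish 64 mm wide and 14 mm high, left of the work. Origin under its centre.
- drop_bottle: Bystander: a bottle with a dropper teat, 42 mm wide and 112 mm high, left of the guard. Origin under its centre.
- tissue: Bystander: a booklet 68 x 100 x 8 mm, lying to the right. Origin under its centre.
- flask: Bystander: a small conical flask 51 mm wide and 76 mm high, to the right of the guard. Origin under its centre.
Mind the look-alikes: they are no part of the job. What is shaped like the pin but turquoise is not meant.

How it is judged:
By the outcome, as a careful person would: the job done as asked, in the order asked, and still so for the second after the job is handed in, with the robot touching nothing.
It also fails if it takes over 72 s, if anything falls off the work surface, if the arm or the gripper's body presses on something with over 40 N, if the wrist force passes 120 N, or if a joint passes its speed limit or range.

## Working session

There is one attempt and no reset: what is moved stays moved. The work goes in short steps, Python scripts to look and compute and a tool call to move; the robot and the scene stay as the last step left them, time stands still between calls to the robot, and variables do not carry over. Pictures are saved under pics/ and viewed, at most 10 in all, crops included, and the job is handed in when it is done.

Besides the shell and the picture viewer there is one more tool, called after "Emit:" as name(argument=value, ...) on one line, values as JSON. move_arm: Moves the arm, as the interface text tells. Its arguments: {"type":"object","properties":{"moves":{"type":"array"},"grip_force":{"type":"number"}},"required":["moves"]}

```bash
mkdir -p pics; ls; python3 - <<'E'
from plant import *
import cv2,json
for n in("side","top"):
    im=read_camera(n); cv2.imwrite(f"pics/{n}0.png",im[:,:,::-1]); p=camera_params(n); print(n,{k:(v.tolist() if hasattr(v,'tolist') else v) for k,v in p.items()})
print(get_state())
E
```

```text
pics
side {'fx': 489.92765900280773, 'fy': 489.92765900280773, 'cx': 282.57473285943416, 'cy': 212.65527535662997, 'rvec': [-0.020806215528601915, -2.7440305610667424, 1.5105738565392643], 'tvec': [0.6135425261883428, 0.12375855729286121, 1.235606806232569]}
top {'fx': 412.79597980342146, 'fy': 412.79597980342146, 'cx': 281.4790212756008, 'cy': 197.7472355000821, 'rvec': [2.1083962111444805, -2.13161566472072, 0.1987760265941095], 'tvec': [-0.05928217472143249, 0.6237801816690888, 1.0998743725855278]}
{'time': 0.1, 'qpos': array([ 9.98035146e-01,  2.87133469e-01,  1.57801562e+00, -2.83809279e-05,
        1.27861941e+00, -1.49996389e-01]), 'dq': array([-0.00029391, -0.00274006, -0.00342692,  0.00013817,  0.00198467,
        0.00102952]), 'joint_efforts': array([ 1.37963256e-03, -4.07294726e+01, -2.93699777e+01, -1.55431808e-04,
        3.42404521e-03,  2.06903806e-06]), 'eef_pos': array([0.27659333, 0.61507805, 0.23005602]), 'tcp_rot': array([ 2.09807591e-01,  9.77742088e-01, -1.02245411e-03, -3.71942337e-04]), 'contact_force': array([ 0.18850043,  1.09876151, -0.16330536]), 'wrist_torque': array([ 0.04651809,  0.02632305, -0.00112833]), 'finger_force': 0.0, 'opening': 1.0022752935905852}
```

View pics/side0.png

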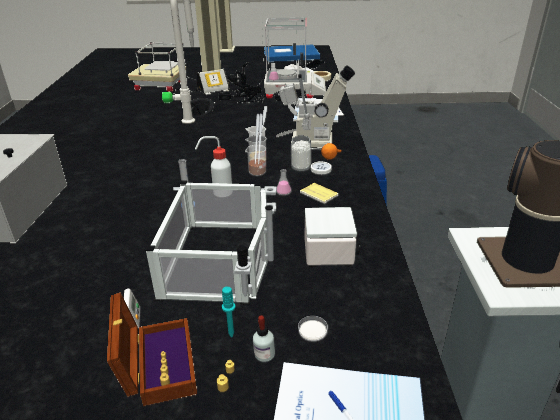

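View pics/top0.png

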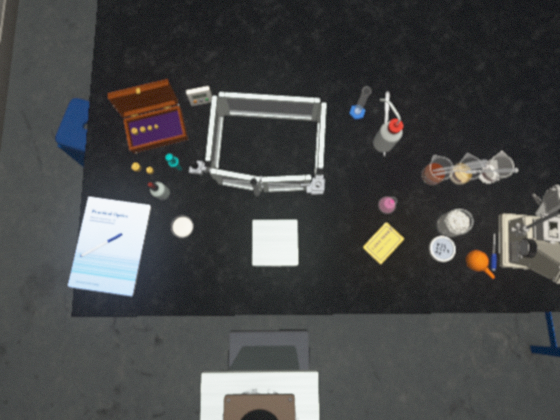

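The side view shows the guard (160–270, 185–300), the stirrer (305–355, 207–265), the black-gripped pin at about (242,258) by the near post, and a turquoise look-alike at (228,290). In the top view the guard is at 205–325 × 95–195, with the stirrer at (275,243). I'll take enlarged crops for the landmarks.

```bash
cat > h.py <<'E'
import numpy as np,cv2
from plant import *
def P(n):
    p=camera_params(n);K=np.array([[p['fx'],0,p['cx']],[0,p['fy'],p['cy']],[0,0,1]]);return K,np.array(p['rvec'],float),np.array(p['tvec'],float)
def proj(n,X):
    K,r,t=P(n);return cv2.projectPoints(np.array(X,float).reshape(-1,3),r,t,K,None)[0].reshape(-1,2)
def onz(n,uv,z):
    K,r,t=P(n);R=cv2.Rodrigues(r)[0];c=-R.T@t;d=R.T@np.linalg.inv(K)@[uv[0],uv[1],1];return c+d*(z-c[2])/d[2]
def crop(n,x0,y0,x1,y1,s,f,im=None):
    im=read_camera(n) if im is None else im
    c=cv2.resize(im[y0:y1,x0:x1],None,fx=s,fy=s,interpolation=cv2.INTER_CUBIC)[:,:,::-1].copy()
    for u in range((x0+9)//10*10,x1,10):
        cv2.line(c,((u-x0)*s,0),((u-x0)*s,8 if u%50 else 18),(0,255,255),1)
    for v in range((y0+9)//10*10,y1,10):
        cv2.line(c,(0,(v-y0)*s),(8 if v%50 else 18,(v-y0)*s),(0,255,255),1)
    cv2.imwrite('pics/'+f,c)
E
python3 - <<'E'
from h import *
a=cv2.imread('pics/top0.png')[:,:,::-1];b=cv2.imread('pics/side0.png')[:,:,::-1]
A=a[85:275,180:340];A=cv2.resize(A,None,fx=3,fy=3,interpolation=cv2.INTER_CUBIC)
crop('top',180,85,340,275,3,'a.png',a);crop('side',140,175,280,310,4,'b.png',b)
x=cv2.imread('pics/a.png');y=cv2.imread('pics/b.png');print(x.shape,y.shape)
for n in('top','side'):
    K,r,t=P(n);print(n,-cv2.Rodrigues(r)[0].T@t, proj(n,[[.277,.616,.231],[0,0,0]]))
E
```

```text
(570, 480, 3) (540, 560, 3)
top [ 0.40379911 -0.0687613   1.19773031] [[-21.00422817 338.03505116]
 [259.22971353 431.85938293]]
side [0.60944648 0.97340689 0.77429246] [[562.01975339 429.88441052]
 [525.84909169 261.72650089]]
```

View pics/a.png

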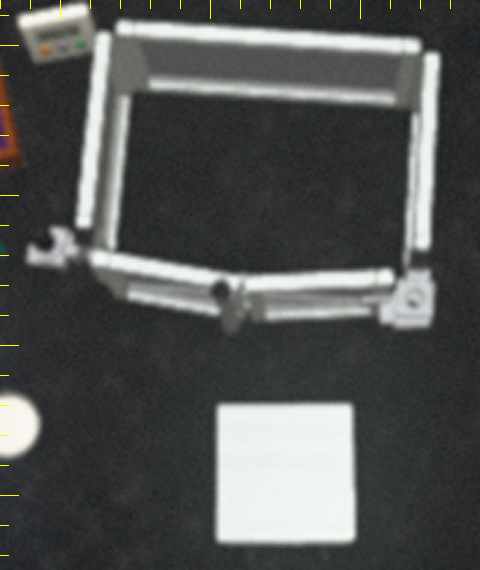

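View pics/b.png

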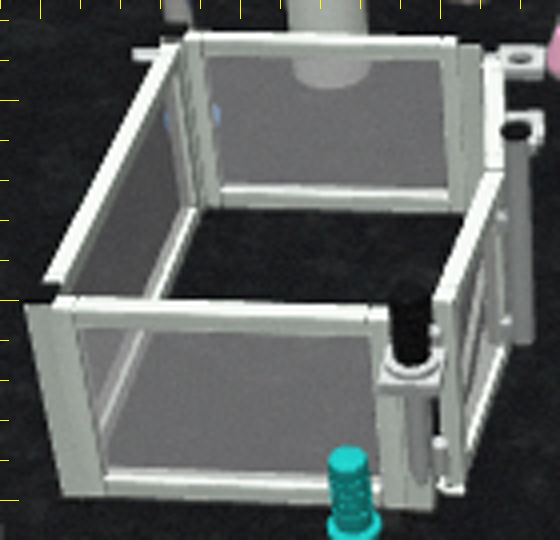

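Crop a: upper eye bore at (317.7,185), grab post cap at (253.7,182), parked-pin plate at (196,167). The front starts slightly open. Crop b: the real pin has the black grip, top at (242,247) and flange at (242.5,266.5), hanging in an eye on the near post. The turquoise one at (227,300) stands free and is not meant.

```bash
python3 - <<'E'
from h import *
T=lambda u,v,z:onz('top',(180+u/3,85+v/3),z)
S=lambda u,v,z:onz('side',(140+u/4,175+v/4),z)
for k,v in dict(eyeT=T(413,300,.130),eyeS=S(520,58,.13),capT=T(221,290,.178),capS=S(516,130,.178),pinT=T(42,241,.13),pinS=S(408,290,.179),flS=S(410,366,.133),
 bl=T(118,27,.14),br=T(420,45,.14),Lb=T(103,35,.14),Lf=T(83,225,.14),Rb=T(431,55,.14),Rf=T(423,248,.14),hinT=T(93,258,.14),
 s1=T(216,404,.106),s2=T(353,404,.106),s3=T(356,542,.106),s4=T(217,542,.106),petri=onz('top',(182,227),.014),drop=onz('side',(263,352),0.01),tissue=onz('top',(384,243),.008),flask=onz('top',(388,205),.03),turq=onz('side',(228,290),.1),bottle=onz('side',(221,152),.15)).items(): print(k,v.round(4))
E
```

```text
eyeT [ 0.6428 -0.1625  0.13  ]
eyeS [ 0.644  -0.1605  0.13  ]
capT [0.6426 0.0037 0.178 ]
capS [0.6425 0.0081 0.178 ]
pinT [0.7005 0.167  0.13  ]
pinS [0.6953 0.1638 0.179 ]
flS [0.6966 0.1681 0.133 ]
bl [0.8994 0.1012 0.14  ]
br [ 0.8784 -0.1744  0.14  ]
Lb [0.8918 0.1147 0.14  ]
Lf [0.712  0.1288 0.14  ]
Rb [ 0.8686 -0.1842  0.14  ]
Rf [ 0.6874 -0.1717  0.14  ]
hinT [0.6817 0.1193 0.14  ]
s1 [0.5555 0.013  0.106 ]
s2 [ 0.5541 -0.1087  0.106 ]
s3 [ 0.4331 -0.1092  0.106 ]
s4 [0.4344 0.0118 0.106 ]
petri [0.5492 0.2218 0.014 ]
drop [0.655  0.2895 0.01  ]
tissue [ 0.4973 -0.359   0.008 ]
flask [ 0.6041 -0.3713  0.03  ]
turq [0.7263 0.2033 0.1   ]
bottle [ 0.792  -0.3556  0.15  ]
```

```bash
cat >> h.py <<'E'
from scipy.spatial.transform import Rotation as Ro
def base(yaw,tilt=0):  # tool down, tool y at world angle pi/2+yaw; tilt>0 swings tips towards -x
    return Ro.from_euler('z',yaw)*Ro.from_euler('y',tilt)*Ro.from_quat([0,1,0,0])
def plan(wps,start=None):
    """wps: list of (xyz, rot, rows, opening). prints rows grouped in calls of 10"""
    s=get_state(); p=np.array(s['eef_pos']);r=Ro.from_quat(s['tcp_rot'])
    print('t',round(s['time'],2),'p',p.round(4),'rv',(base(0).inv()*r).as_rotvec().round(3),'F',np.round(s['contact_force'],1),'op',round(s['opening'],3),'ff',s['finger_force'])
    rows=[]
    for x,R,n,o in wps:
        p0=p.copy();r0=r
        dv=(r0.inv()*R).as_rotvec()
        for i in range(1,n+1):
            pt=p0+(np.array(x)-p0)*i/n; rt=r0*Ro.from_rotvec(dv*i/n)
            d=r.inv().apply(pt-p).round(3);w=(r.inv()*rt).as_rotvec().round(3)
            p=p+r.apply(d);r=r*Ro.from_rotvec(w)
            rows.append([o,(d+0.).tolist(),(w+0.).tolist()])
            if max(abs(d))>.0417 or max(abs(w))>.125: print('TOO BIG',i)
    for i in range(0,len(rows),10): print(str(rows[i:i+10]).replace(' ',''))
def G(x,y,z=0,O=(.678,-.0155),yaw=-.076):
    c,s=np.cos(yaw),np.sin(yaw);return np.array([O[0]+c*x-s*y,O[1]+s*x+c*y,z])
E
python3 -c "
from h import *
plan([([.643,.006,.25],base(0),19,1),([.643,.006,.22],base(0),1,1)])"
```

```text
t 0.1 p [0.2766 0.6151 0.2301] rv [0.002 0.001 0.423] F [ 0.2  1.1 -0.2] op 1.002 ff 0.0
[[1,[-0.031,-0.021,-0.001],[0.0,0.0,-0.022]],[1,[-0.03,-0.022,-0.001],[0.0,0.0,-0.023]],[1,[-0.03,-0.023,-0.001],[0.0,0.0,-0.022]],[1,[-0.029,-0.023,-0.001],[0.0,0.0,-0.022]],[1,[-0.029,-0.024,-0.001],[-0.001,0.0,-0.022]],[1,[-0.028,-0.025,-0.001],[0.0,0.0,-0.023]],[1,[-0.027,-0.025,-0.001],[0.0,0.0,-0.022]],[1,[-0.028,-0.026,-0.001],[0.0,0.0,-0.022]],[1,[-0.026,-0.026,-0.001],[0.0,0.0,-0.022]],[1,[-0.026,-0.027,-0.001],[0.0,0.0,-0.023]]]
[[1,[-0.025,-0.028,-0.001],[0.0,0.0,-0.022]],[1,[-0.025,-0.028,-0.001],[0.0,0.0,-0.022]],[1,[-0.024,-0.029,-0.001],[0.0,-0.001,-0.022]],[1,[-0.023,-0.029,-0.001],[0.0,0.0,-0.023]],[1,[-0.023,-0.03,-0.001],[-0.001,0.0,-0.022]],[1,[-0.022,-0.03,-0.001],[0.0,0.0,-0.022]],[1,[-0.021,-0.031,-0.001],[0.0,0.0,-0.022]],[1,[-0.021,-0.031,-0.002],[0.0,0.0,-0.023]],[1,[-0.02,-0.031,-0.001],[0.0,0.0,-0.022]],[1,[0.0,0.0,0.03],[0.0,0.0,0.0]]]
```

Emit:
move_arm(moves=[[1,[-0.031,-0.021,-0.001],[0,0,-0.022]],[1,[-0.03,-0.022,-0.001],[0,0,-0.023]],[1,[-0.03,-0.023,-0.001],[0,0,-0.022]],[1,[-0.029,-0.023,-0.001],[0,0,-0.022]],[1,[-0.029,-0.024,-0.001],[0,0,-0.022]],[1,[-0.028,-0.025,-0.001],[0,0,-0.023]],[1,[-0.027,-0.025,-0.001],[0,0,-0.022]],[1,[-0.028,-0.026,-0.001],[0,0,-0.022]],[1,[-0.026,-0.026,-0.001],[0,0,-0.022]],[1,[-0.026,-0.027,-0.001],[0,0,-0.023]]])

```text
time: 0.93
eef_pos: [0.4702, 0.2936, 0.2409]
tcp_rot: [0.099, 0.995, -0.0, -0.0]
contact_force: [1.0, 0.2, 0.1]
opening: 0.999
finger_force: 0.0
```

Emit:
move_arm(moves=[[1,[-0.025,-0.028,-0.001],[0,0,-0.022]],[1,[-0.025,-0.028,-0.001],[0,0,-0.022]],[1,[-0.024,-0.029,-0.001],[0,0,-0.022]],[1,[-0.023,-0.029,-0.001],[0,0,-0.023]],[1,[-0.023,-0.03,-0.001],[0,0,-0.022]],[1,[-0.022,-0.03,-0.001],[0,0,-0.022]],[1,[-0.021,-0.031,-0.001],[0,0,-0.022]],[1,[-0.021,-0.031,-0.002],[0,0,-0.023]],[1,[-0.02,-0.031,-0.001],[0,0,-0.022]],[1,[0,0,0.02],[0,0,0]]])

```text
time: 1.77
eef_pos: [0.6481, 0.0006, 0.2357]
tcp_rot: [0.002, 1.0, -0.002, 0.005]
contact_force: [-0.1, 0.5, 1.3]
opening: 1.001
finger_force: 0.0
```

```bash
python3 -c "
from h import *
plan([([.643,.006,.15],base(0),4,1)])"
```

```text
t 1.77 p [6.481e-01 6.000e-04 2.357e-01] rv [ 0.004 -0.01   0.004] F [-0.1  0.5  1.3] op 1.001 ff 0.0
[[1,[0.001,0.001,0.021],[-0.001,0.003,-0.001]],[1,[0.002,0.002,0.022],[-0.001,0.002,-0.001]],[1,[0.001,0.001,0.021],[-0.001,0.003,-0.001]],[1,[0.002,0.002,0.022],[-0.001,0.002,-0.001]]]
```

Emit:
move_arm(moves=[[1,[0,0,0.02],[0,0,0]],[1,[0,0,0.02],[0,0,0]],[1,[0,0,0.02],[0,0,0]],[1,[0,0,0.01],[0,0,0]],[1,[0,0,0.005],[0,0,0]],[1,[0,0,0],[0,0,0]],[1,[0,0,0],[0,0,0]],[1,[0,0,0],[0,0,0]],[1,[0,0,0],[0,0,0]],[1,[0,0,0],[0,0,0]]])

```text
time: 2.6
eef_pos: [0.644, 0.0069, 0.1578]
tcp_rot: [-0.0, 1.0, -0.0, 0.001]
contact_force: [-0.5, 0.5, 0.1]
opening: 1.002
finger_force: 0.0
```

```bash
python3 -c "
from h import *
plan([([.643,.006,.15],base(0),1,1)])
crop('top',180,85,340,275,3,'c.png');print(proj('top',[get_state()['eef_pos']]))"
```

```text
t 2.6 p [0.644  0.0069 0.1578] rv [ 0.    -0.002 -0.   ] F [-0.5  0.5  0.1] op 1.002 ff 0.0
[[1,[0.001,-0.001,0.008],[0.0,0.002,0.0]]]
[[252.9956671  183.01583985]]
```

View pics/c.png

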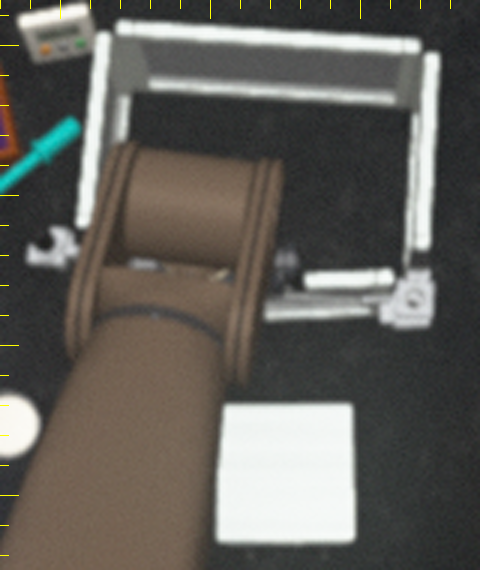

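The turquoise decoy now appears to be lying at crop (0–80, 120–190), so I'll check it from the side along with the fingers around the post.

```bash
python3 -c "
from h import *
crop('side',140,170,340,320,4,'d.png')"
```

```text
(no output)
```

View pics/d.png

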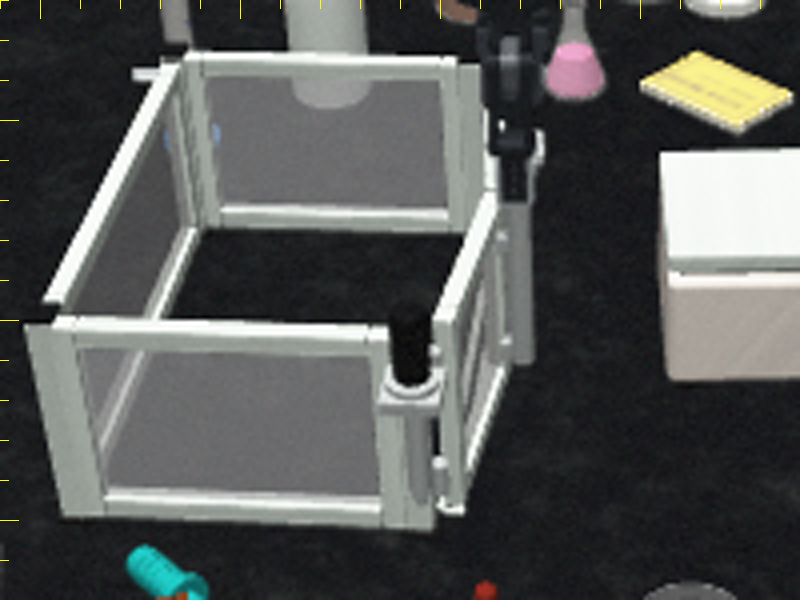

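The decoy toppled onto the box by itself. The arm never came within 150 mm of it and the contact force stayed near zero. The fingers straddle the grab post at about (268,205). I'll grip the post next.

Emit:
move_arm(moves=[[1,[0.001,-0.001,0.006],[0,0,0]],[0,[0,0,0],[0,0,0]],[0,[0,0,0],[0,0,0]],[0,[0,0,0],[0,0,0]],[0,[0,0,0],[0,0,0]],[0,[0,0,0],[0,0,0]],[0,[0,0,0],[0,0,0]],[0,[0,0,0],[0,0,0]],[0,[0,0,0],[0,0,0]],[0,[0,0,0],[0,0,0]]], grip_force=25)

```text
time: 3.53
eef_pos: [0.6422, 0.0053, 0.1505]
tcp_rot: [-0.0, 1.0, -0.001, -0.0]
contact_force: [-0.9, -3.2, 1.5]
opening: 0.2
finger_force: 24.3
```

```bash
cat >> h.py <<'E'
def arc(a0,a1,n,o,z,H=(.6886,.1241),dr=0):
    s=get_state();p=np.array(s['eef_pos'][:2]);H=np.array(H);v=p-H;r=np.hypot(*v)
    th=np.arctan2(v[1],v[0])%(2*np.pi);now=(-1.8238-th)%(2*np.pi); now=now-2*np.pi if now>3 else now
    print('r',r.round(4),'front',round(now,3))
    a0=now if a0 is None else a0
    return [([*(H+r*np.array([np.cos(-1.8238-a),np.sin(-1.8238-a)])),z],base(0),1,o) for a in np.linspace(a0,a1,n+1)[1:]]
E
python3 -c "
from h import *
plan(arc(None,1.42,20,0,get_state()['eef_pos'][2]))"
```

```text
r 0.1276 front 0.119
t 3.53 p [0.6422 0.0053 0.1505] rv [ 0.001  0.    -0.   ] F [-0.9 -3.2  1.5] op 0.2 ff 24.346655309200287
[[0,[0.008,0.003,0.0],[-0.001,0.0,0.0]],[0,[0.007,0.004,0.0],[0.0,0.0,0.0]],[0,[0.007,0.004,0.0],[0.0,0.0,0.0]],[0,[0.007,0.005,0.0],[0.0,0.0,0.0]],[0,[0.007,0.005,0.0],[0.0,0.0,0.0]],[0,[0.006,0.006,0.0],[0.0,0.0,0.0]],[0,[0.006,0.006,0.0],[0.0,0.0,0.0]],[0,[0.005,0.006,0.0],[0.0,0.0,0.0]],[0,[0.005,0.006,0.0],[0.0,0.0,0.0]],[0,[0.004,0.007,0.0],[0.0,0.0,0.0]]]
[[0,[0.005,0.008,0.0],[0.0,0.0,0.0]],[0,[0.003,0.007,0.0],[0.0,0.0,0.0]],[0,[0.003,0.008,0.0],[0.0,0.0,0.0]],[0,[0.003,0.008,0.0],[0.0,0.0,0.0]],[0,[0.002,0.008,0.0],[0.0,0.0,0.0]],[0,[0.002,0.008,0.0],[0.0,0.0,0.0]],[0,[0.001,0.008,0.0],[0.0,0.0,0.0]],[0,[0.0,0.008,0.0],[0.0,0.0,0.0]],[0,[0.0,0.009,0.0],[0.0,0.0,0.0]],[0,[-0.001,0.008,0.0],[0.0,0.0,0.0]]]
```

Emit:
move_arm(moves=[[0,[0.008,0.003,0.0],[0,0,0]],[0,[0.007,0.004,0.0],[0,0,0]],[0,[0.007,0.004,0.0],[0,0,0]],[0,[0.007,0.005,0.0],[0,0,0]],[0,[0.007,0.005,0.0],[0,0,0]],[0,[0.006,0.006,0.0],[0,0,0]],[0,[0.006,0.006,0.0],[0,0,0]],[0,[0.005,0.006,0.0],[0,0,0]],[0,[0.005,0.006,0.0],[0,0,0]],[0,[0.004,0.007,0.0],[0,0,0]]])

```text
time: 4.37
eef_pos: [0.5765, 0.0556, 0.1504]
tcp_rot: [-0.0, 1.0, -0.003, -0.005]
contact_force: [-9.7, -11.7, 7.4]
opening: 0.197
finger_force: 24.5
```

```bash
python3 -c "
from h import *
plan(arc(None,1.42,10,0,get_state()['eef_pos'][2]))"
```

```text
r 0.1314 front 0.769
t 4.37 p [0.5765 0.0556 0.1504] rv [ 0.006  0.009 -0.   ] F [ -9.7 -11.7   7.4] op 0.197 ff 24.463315308094025
[[0,[0.004,0.007,0.0],[-0.006,-0.009,0.0]],[0,[0.004,0.008,0.0],[0.0,0.0,0.0]],[0,[0.003,0.008,0.0],[0.0,0.0,0.0]],[0,[0.003,0.008,0.0],[0.0,0.0,0.0]],[0,[0.002,0.008,0.0],[0.0,0.0,0.0]],[0,[0.002,0.009,0.0],[0.0,0.0,0.0]],[0,[0.001,0.008,0.0],[0.0,0.0,0.0]],[0,[0.0,0.009,0.0],[0.0,0.0,0.0]],[0,[0.0,0.008,0.0],[0.0,0.0,0.0]],[0,[0.0,0.009,0.0],[0.0,0.0,0.0]]]
```

Emit:
move_arm(moves=[[0,[0.006,0.007,0.0],[0,0,0]],[0,[0.005,0.008,0.0],[0,0,0]],[0,[0.004,0.008,0.0],[0,0,0]],[0,[0.003,0.008,0.0],[0,0,0]],[0,[0.003,0.008,0.0],[0,0,0]],[0,[0.002,0.008,0.0],[0,0,0]],[0,[0.001,0.009,0.0],[0,0,0]],[0,[0.001,0.009,0.0],[0,0,0]],[0,[0,0.008,0.0],[0,0,0]],[0,[0,0.008,0.0],[0,0,0]]])

```text
time: 5.2
eef_pos: [0.552, 0.1354, 0.1504]
tcp_rot: [-0.002, 1.0, -0.006, -0.004]
contact_force: [-8.9, -34.7, 8.2]
opening: 0.167
finger_force: 27.6
```

```bash
python3 -c "
from h import *
plan(arc(None,1.42,1,0,get_state()['eef_pos'][2]))"
```

```text
r 0.137 front 1.4
t 5.2 p [0.552  0.1354 0.1504] rv [ 0.013  0.008 -0.004] F [ -8.9 -34.7   8.2] op 0.167 ff 27.586707133159507
[[0,[0.0,0.003,0.0],[-0.013,-0.008,0.004]]]
```

Emit:
move_arm(moves=[[0.6,[0,-0.004,0],[0,0,0]],[0.6,[0,0,0],[0,0,0]],[0.6,[0,0,0],[0,0,0]],[0.6,[0,0,0],[0,0,0]],[0.6,[0,0,-0.03],[0,0,0]],[0.6,[0,0,-0.03],[0,0,0]],[0.6,[0.025,-0.03,-0.02],[0,0,0]],[0.6,[0.03,-0.035,0],[0,0,0]],[0.6,[0.03,-0.035,0],[0,0,0]],[0.6,[0.03,-0.035,0],[0,0,0]]])

```text
time: 6.03
eef_pos: [0.4492, 0.0112, 0.2298]
tcp_rot: [-0.001, 1.0, 0.0, 0.001]
contact_force: [1.5, -1.0, 0.5]
opening: 0.597
finger_force: 0.0
```

```bash
python3 -c "
from h import *
a=read_camera('top');b=read_camera('side')
crop('top',180,85,340,275,2,'e1.png',a);crop('side',140,170,340,320,2,'e2.png',b)
x=cv2.imread('pics/e1.png');y=cv2.imread('pics/e2.png');c=np.zeros((380,730,3),np.uint8);c[:,:320]=x;c[:300,330:]=y;cv2.imwrite('pics/e.png',c)
plan([([.41,-.048,.24],base(0),5,.6),([.41,-.048,.16],base(0),5,.6)])
print(proj('top',[G(-.0,.14,.14),G(0,-.14,.14),G(-.135,.1,.14)]))"
```

```text
t 6.13 p [0.4472 0.0093 0.2287] rv [0.    0.001 0.004] F [ 0.3  0.9 -0.1] op 0.599 ff 0.0
[[0.6,[0.007,-0.011,-0.002],[0.0,0.0,-0.001]],[0.6,[0.008,-0.012,-0.003],[0.0,-0.001,-0.001]],[0.6,[0.007,-0.011,-0.002],[0.0,0.0,-0.001]],[0.6,[0.008,-0.012,-0.002],[0.0,0.0,0.0]],[0.6,[0.007,-0.011,-0.002],[0.0,0.0,-0.001]],[0.6,[0.0,0.0,0.016],[0.0,0.0,0.0]],[0.6,[0.0,0.0,0.016],[0.0,0.0,0.0]],[0.6,[0.0,0.0,0.016],[0.0,0.0,0.0]],[0.6,[0.0,0.0,0.016],[0.0,0.0,0.0]],[0.6,[0.0,0.0,0.016],[0.0,0.0,0.0]]]
[[209.2513626  168.48785629]
 [314.9193885  175.09745407]
 [219.51083012 219.93925411]]
```

View pics/e.png

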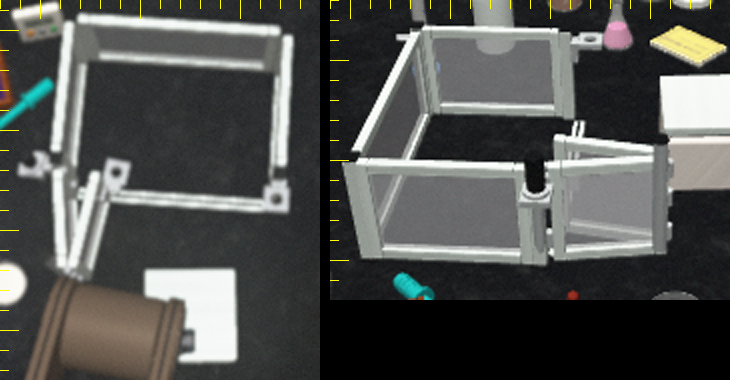

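The front is folded right back (panels at crop left, 55–110 × 165–275). Next I'll go in front of the stirrer and check the reach.

Emit:
move_arm(moves=[[0.6,[0.009,-0.012,0],[0,0,0.008]],[0.6,[0.009,-0.012,0],[0,0,0.008]],[0.6,[0.009,-0.012,0],[0,0,0.008]],[0.6,[0.008,-0.011,0],[0,0,0.008]],[0.6,[0.005,-0.011,0],[0,0,0.008]],[0.6,[0,0,0.015],[0,0,0]],[0.6,[0,0,0.015],[0,0,0]],[0.6,[0,0,0.015],[0,0,0]],[0.6,[0,0,0.015],[0,0,0]],[0.6,[0,0,0],[0,0,0]]])

```text
time: 6.97
eef_pos: [0.4076, -0.0447, 0.1663]
tcp_rot: [0.02, 1.0, 0.001, -0.003]
contact_force: [-0.7, 0.3, -0.5]
opening: 0.602
finger_force: 0.0
```

```bash
python3 -c "
from h import *
print(get_state()['qpos'].round(3))
plan([([.41,-.048,.062],base(-.04),8,.6)])
for u,v in((115,172),(107,160),(130,163),(126,190)):
  w=onz('top',(180+u/2,85+v/2),.078);d=w[:2]-[.678,-.0155];print(w.round(4),(.9971*d[0]-.0759*d[1]).round(4),(.0759*d[0]+.9971*d[1]).round(4))"
```

```text
[-3.580e-01 -2.630e-01  2.255e+00  1.000e-03  1.156e+00 -1.890e+00]
t 6.97 p [ 0.4076 -0.0447  0.1663] rv [-0.003  0.005  0.039] F [-0.7  0.3 -0.5] op 0.602 ff 0.0
[[0.6,[0.0,0.0,0.013],[0.0,-0.001,0.0]],[0.6,[-0.001,-0.001,0.013],[0.001,0.0,0.0]],[0.6,[0.0,0.0,0.013],[0.0,-0.001,0.0]],[0.6,[0.0,-0.001,0.013],[0.0,-0.001,0.0]],[0.6,[-0.001,0.0,0.013],[0.001,0.0,0.0]],[0.6,[0.0,-0.001,0.013],[0.0,-0.001,0.0]],[0.6,[0.0,0.0,0.013],[0.0,-0.001,0.0]],[0.6,[-0.001,0.0,0.013],[0.001,0.0,0.001]]]
[0.6971 0.0561 0.078 ] 0.0136 0.0729
[0.7146 0.0675 0.078 ] 0.0302 0.0856
[0.7099 0.0352 0.078 ] 0.028 0.053
[0.6711 0.0405 0.078 ] -0.0111 0.0554
```

Emit:
move_arm(moves=[[0.6,[0,0,0.016],[0,0,0]],[0.6,[0,0,0.016],[0,0,0]],[0.6,[0,0,0.016],[0,0,0]],[0.6,[0,0,0.016],[0,0,0]],[0.6,[0,0,0.016],[0,0,0]],[0.6,[0,0,0.016],[0,0,0]],[0.6,[0,0,0.008],[0,0,0]],[0.6,[0,0,0],[0,0,0]],[0.6,[-0.005,0,0],[0,0,0]],[0.6,[-0.005,0,0],[0,0,0]]])

```text
time: 7.8
eef_pos: [0.4207, -0.0466, 0.0666]
tcp_rot: [0.02, 1.0, -0.0, 0.001]
contact_force: [-0.6, -0.3, -0.8]
opening: 0.596
finger_force: 0.0
```

```bash
python3 -c "
from h import *
f=G(.1-.06-.011,-.037,.062);print(f);plan([(f,base(-.04),20,.6)])"
```

```text
[ 0.70410699 -0.05459507  0.062     ]
t 7.8 p [ 0.4207 -0.0466  0.0666] rv [ 0.001 -0.002  0.04 ] F [-0.6 -0.3 -0.8] op 0.596 ff 0.0
[[0.6,[-0.014,0.0,0.0],[0.0,0.0,0.0]],[0.6,[-0.014,0.0,0.001],[0.0,0.0,0.0]],[0.6,[-0.015,0.0,0.0],[0.0,0.0,0.0]],[0.6,[-0.014,0.001,0.0],[0.0,0.0,0.0]],[0.6,[-0.014,0.0,0.0],[0.0,0.001,0.0]],[0.6,[-0.014,0.0,0.001],[0.0,0.0,0.0]],[0.6,[-0.014,0.0,0.0],[0.0,0.0,0.0]],[0.6,[-0.014,0.0,0.0],[0.0,0.0,0.0]],[0.6,[-0.015,0.0,0.0],[0.0,0.0,0.0]],[0.6,[-0.014,0.001,0.001],[0.0,0.0,0.0]]]
[[0.6,[-0.014,0.0,0.0],[0.0,0.0,0.0]],[0.6,[-0.014,0.0,0.0],[0.0,0.0,0.0]],[0.6,[-0.014,0.0,0.0],[0.0,0.001,0.0]],[0.6,[-0.014,0.0,0.001],[0.0,0.0,0.0]],[0.6,[-0.015,0.0,0.0],[0.0,0.0,0.0]],[0.6,[-0.014,0.001,0.0],[0.0,0.0,0.0]],[0.6,[-0.014,0.0,0.0],[-0.001,0.0,0.0]],[0.6,[-0.014,0.0,0.0],[0.0,0.0,0.0]],[0.6,[-0.014,0.0,0.001],[0.0,0.0,0.0]],[0.6,[-0.015,0.0,0.0],[0.0,0.0,0.0]]]
```

Emit:
move_arm(moves=[[0.6,[-0.004,0,0.002],[0,0,0]],[0.6,[-0.004,0,0],[0,0,0]],[0.6,[-0.005,0,0],[0,0,0]],[0.6,[-0.006,0,0],[0,0,0]],[0.6,[-0.007,0,0],[0,0,0]],[0.6,[-0.008,0,0],[0,0,0]],[0.6,[-0.009,0,0],[0,0,0]],[0.6,[-0.009,0,0],[0,0,0]],[0.6,[-0.009,0,0],[0,0,0]],[0.6,[-0.009,0,0],[0,0,0]]])

```text
time: 8.63
eef_pos: [0.49, -0.0492, 0.0637]
tcp_rot: [0.02, 1.0, -0.0, -0.0]
contact_force: [-5.2, 0.1, 6.0]
opening: 0.595
finger_force: 2.7
```

```bash
python3 -c "
from h import *
f=G(.1-.06-.011,-.037,.062);plan([(f,base(-.04),20,.6)])
print(get_state()['qpos'].round(2))
a=read_camera('top')
crop('top',180,85,340,275,3,'f.png',a)"
```

```text
t 8.63 p [ 0.49   -0.0492  0.0637] rv [0.    0.001 0.04 ] F [-5.2  0.1  6. ] op 0.595 ff 2.6560646295547485
[[0.6,[-0.011,0.0,0.0],[0.0,0.0,0.0]],[0.6,[-0.01,0.0,0.0],[0.0,0.0,0.0]],[0.6,[-0.011,0.0,0.0],[0.0,0.0,0.0]],[0.6,[-0.011,0.001,0.0],[0.0,0.0,0.0]],[0.6,[-0.011,0.0,0.0],[0.0,0.0,0.0]],[0.6,[-0.01,0.0,0.0],[0.0,0.0,0.0]],[0.6,[-0.011,0.0,0.001],[0.0,0.0,0.0]],[0.6,[-0.011,0.0,0.0],[0.0,0.0,0.0]],[0.6,[-0.01,0.0,0.0],[0.0,0.0,0.0]],[0.6,[-0.011,0.001,0.0],[0.0,0.0,0.0]]]
[[0.6,[-0.011,0.0,0.0],[0.0,0.0,0.0]],[0.6,[-0.01,0.0,0.0],[0.0,0.0,0.0]],[0.6,[-0.011,0.0,0.0],[0.0,0.0,0.0]],[0.6,[-0.011,0.0,0.0],[0.0,0.0,0.0]],[0.6,[-0.011,0.0,0.0],[0.0,0.0,0.0]],[0.6,[-0.01,0.001,0.0],[0.0,0.0,0.0]],[0.6,[-0.011,0.0,0.0],[0.0,0.0,0.0]],[0.6,[-0.011,0.0,0.0],[0.0,0.0,0.0]],[0.6,[-0.01,0.0,0.001],[0.0,0.0,0.0]],[0.6,[-0.011,0.0,0.0],[0.0,-0.001,0.0]]]
[-0.31  0.1   2.13 -0.    0.91 -1.84]
```

View pics/f.png

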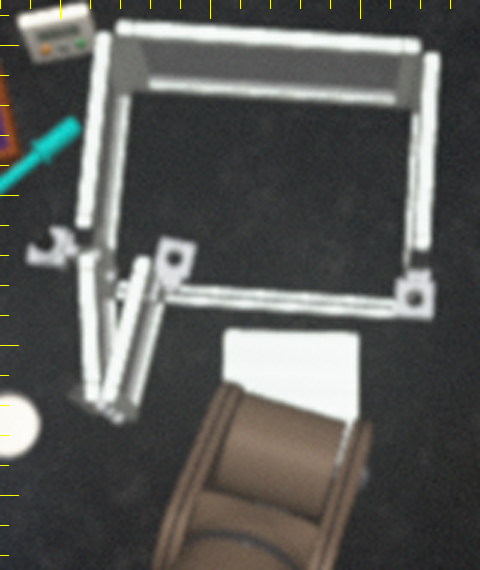

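The stirrer is moving straight: its back edge runs crop (224,330)–(358,333), and the left eye ends at crop 195, well clear.

Emit:
move_arm(moves=[[0.6,[-0.01,0,0],[0,0,0]],[0.6,[-0.011,0,0],[0,0,0]],[0.6,[-0.011,0,0],[0,0,0]],[0.6,[-0.011,0.001,0],[0,0,0]],[0.6,[-0.011,0,0],[0,0,0]],[0.6,[-0.011,0,0],[0,0,0]],[0.6,[-0.011,0,0],[0,0,0]],[0.6,[-0.011,0,0],[0,0,0]],[0.6,[-0.011,0,0],[0,0,0]],[0.6,[-0.011,0.001,0],[0,0,0]]])

```text
time: 9.52
eef_pos: [0.5988, -0.0517, 0.0638]
tcp_rot: [0.02, 1.0, -0.0, -0.0]
contact_force: [-5.2, -0.5, 6.3]
opening: 0.599
finger_force: 2.7
```

Emit:
move_arm(moves=[[0.6,[-0.011,0,0],[0,0,0]],[0.6,[-0.011,0,0],[0,0,0]],[0.6,[-0.011,0,0],[0,0,0]],[0.6,[-0.011,0,0],[0,0,0]],[0.6,[-0.011,0,0],[0,0,0]],[0.6,[-0.011,0,0],[0,0,0]],[0.6,[-0.01,0,0],[0,0,0]],[0.6,[-0.008,0,0],[0,0,0]],[0.6,[-0.006,0,0],[0,0,0]],[0.6,[-0.004,0,0],[0,0,0]]])

```text
time: 10.35
eef_pos: [0.6928, -0.0553, 0.0638]
tcp_rot: [0.02, 1.0, -0.0, -0.0]
contact_force: [-5.6, 0.5, 6.5]
opening: 0.596
finger_force: 2.3
```

```bash
python3 -c "
from h import *
f=G(.1-.06-.011,-.037,.062);plan([(f,base(-.04),2,.6)])"
```

```text
t 10.35 p [ 0.6928 -0.0553  0.0638] rv [0.   0.   0.04] F [-5.6  0.5  6.5] op 0.596 ff 2.3090272396802902
[[0.6,[-0.006,0.001,0.001],[0.0,0.0,0.0]],[0.6,[-0.005,0.0,0.001],[0.0,0.0,0.0]]]
```

Emit:
move_arm(moves=[[0.6,[-0.005,0,0],[0,0,0]],[0.6,[-0.005,0,0],[0,0,0]],[0.6,[-0.004,0,0],[0,0,0]],[0.6,[0,0,0],[0,0,0]],[0.6,[0.015,0,0],[0,0,0]],[0.6,[0.02,0,0],[0,0,0]],[0.6,[0.02,0,-0.02],[0,0,0]],[0.6,[0.02,0,-0.035],[0,0,0]],[0.6,[0.02,0,-0.035],[0,0,0]],[0.6,[0.02,0,-0.035],[0,0,0]]])

```text
time: 11.18
eef_pos: [0.5903, -0.051, 0.1883]
tcp_rot: [0.02, 1.0, 0.0, 0.0]
contact_force: [0.1, -1.1, -0.4]
opening: 0.597
finger_force: 0.0
```

```bash
python3 -c "
from h import *
plan([([.552,.132,.24],base(0),7,.8),([.552,.132,.19],base(0),3,.8)])
b=read_camera('top');s=b.astype(int)
print(proj('top',[[.72,-.05,.106],[.84,-.05,.106]]))
m=((b.min(2)>190)).astype(np.uint8)
n,l,st,c=cv2.connectedComponentsWithStats(m)
for i in range(1,n):
  if st[i,4]>300: 
    ys,xs=np.where(l==i);print(st[i],c[i].round(1));r=cv2.minAreaRect(np.c_[xs,ys].astype(np.float32));q=cv2.boxPoints(r);print(np.array([onz('top',u,.106)[:2] for u in q]).round(4).tolist())
"
```

```text
t 11.18 p [ 0.5903 -0.051   0.1883] rv [-0.   -0.    0.04] F [ 0.1 -1.1 -0.4] op 0.597 ff 0.0
[[0.8,[0.007,0.026,-0.007],[0.0,0.0,-0.006]],[0.8,[0.006,0.026,-0.008],[0.0,0.0,-0.005]],[0.8,[0.006,0.026,-0.007],[0.0,0.0,-0.006]],[0.8,[0.006,0.026,-0.008],[0.0,0.0,-0.006]],[0.8,[0.006,0.026,-0.007],[0.0,0.0,-0.006]],[0.8,[0.006,0.026,-0.007],[0.0,0.0,-0.005]],[0.8,[0.005,0.026,-0.008],[0.0,0.0,-0.006]],[0.8,[0.0,0.0,0.017],[0.0,0.0,0.0]],[0.8,[0.0,0.0,0.017],[0.0,0.0,0.0]],[0.8,[0.001,0.0,0.016],[0.0,0.0,0.0]]]
[[275.1574698  159.89638063]
 [274.82971341 118.51387728]]
[219  92 101  11 407] [269.1  97. ]
[[0.909, 0.108], [0.9222, 0.1075], [0.8997, -0.1757], [0.8866, -0.1746]]
[316 103  10  65 377] [320.6 137.8]
[[0.6994, -0.1592], [0.8857, -0.1747], [0.8843, -0.194], [0.698, -0.1779]]
[ 257  119   43   43 1630] [278.8 138.7]
[[0.7205, 0.0021], [0.8395, -0.0009], [0.8346, -0.12], [0.7159, -0.1147]]
[207 169  23  52 485] [215.6 194.1]
[[0.5598, 0.1485], [0.6977, 0.136], [0.6897, 0.0756], [0.5522, 0.0895]]
[  73  197   77   81 4585] [111.4 236.8]
[[0.4322, 0.483], [0.6356, 0.4566], [0.5975, 0.2866], [0.3967, 0.3187]]
[448 211  21  21 311] [458.1 220.6]
[[0.5502, -0.4995], [0.5835, -0.5358], [0.5427, -0.5719], [0.5098, -0.5357]]
[430 236  25  25 365] [442.7 248.3]
[[0.4766, -0.4433], [0.5183, -0.4888], [0.4718, -0.5308], [0.4308, -0.4854]]
[ 69 272  66  23 940] [101.4 283. ]
[[0.3884, 0.4889], [0.4255, 0.4867], [0.4004, 0.3181], [0.3635, 0.3214]]
[ 248  372   71   48 2044] [290.8 389.5]
[[0.0648, 0.0213], [0.1729, 0.0219], [0.1713, -0.1525], [0.0632, -0.1495]]
```

```bash
python3 -c "
from h import *
print(onz('side',(306,239),.178),onz('side',(306,240),.175), G(0,.14), G(-.1225-.0,.14+.0-.0))
b=read_camera('top');crop('top',195,190,245,250,6,'g1.png',b);b=read_camera('side');crop('side',270,215,340,275,6,'g2.png',b)
x=cv2.imread('pics/g1.png');y=cv2.imread('pics/g2.png');c=np.zeros((360,730,3),np.uint8);c[:,:300]=x;c[:,310:]=y;cv2.imwrite('pics/g.png',c)"
```

```text
[0.5629495  0.13605759 0.178     ] [0.56288758 0.13545794 0.175     ] [0.68862976 0.12409587 0.        ] [0.56648337 0.13339691 0.        ]
```

View pics/g.png

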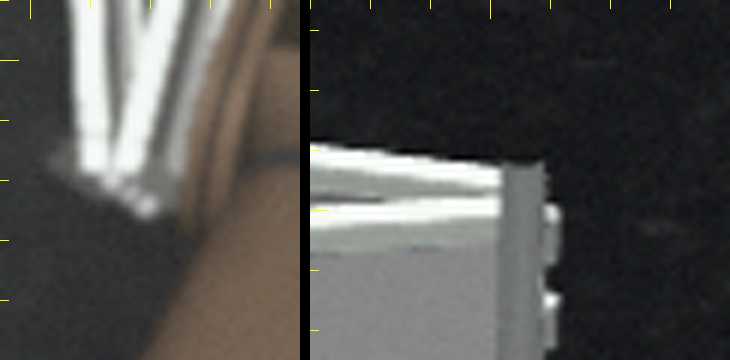

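Post axis is at side column about 305.5 with its top at row 242, which puts it at (0.563, 0.136). That fits the hinge geometry with the hinge at (0.687, 0.1235). I'll regrip it there.

Emit:
move_arm(moves=[[0.9,[0.004,0.026,-0.007],[0,0,-0.006]],[0.9,[0.004,0.027,-0.008],[0,0,-0.006]],[0.9,[0.004,0.026,-0.008],[0,0,-0.006]],[0.9,[0.004,0.027,-0.007],[0,0,-0.006]],[0.9,[0.004,0.026,-0.007],[0,0,-0.006]],[0.9,[0.004,0.027,-0.007],[0,0,-0.005]],[0.9,[0.003,0.027,-0.007],[0,0,-0.005]],[0.9,[0,0,0.01],[0,0,0]],[0.9,[0,0,0.01],[0,0,0]],[0.9,[0,0,0.01],[0,0,0]]])

```text
time: 12.17
eef_pos: [0.5679, 0.1351, 0.2065]
tcp_rot: [-0.0, 1.0, -0.0, -0.001]
contact_force: [-0.6, -0.3, 0.0]
opening: 0.903
finger_force: 0.0
```

```bash
python3 -c "
from h import *
plan([([.563,.136,.151],base(0),5,.9)])"
```

```text
t 12.17 p [0.5679 0.1351 0.2065] rv [ 0.     0.002 -0.   ] F [-0.6 -0.3  0. ] op 0.903 ff 0.0
[[0.9,[0.001,0.0,0.011],[0.0,0.0,0.0]],[0.9,[0.001,0.0,0.011],[0.0,-0.001,0.0]],[0.9,[0.001,0.001,0.011],[0.0,0.0,0.0]],[0.9,[0.001,0.0,0.011],[0.0,-0.001,0.0]],[0.9,[0.001,0.0,0.011],[0.0,0.0,0.0]]]
```

Emit:
move_arm(moves=[[0.9,[0.002,0.001,0.013],[0,0,0]],[0.9,[0.002,0,0.014],[0,0,0]],[0.9,[0.001,0,0.014],[0,0,0]],[0.9,[0,0,0.012],[0,0,0]],[0,[0,0,0],[0,0,0]],[0,[0,0,0],[0,0,0]],[0,[0,0,0],[0,0,0]],[0,[0,0,0],[0,0,0]],[0,[0,0,0],[0,0,0]],[0,[0,0,0],[0,0,0]]], grip_force=40)

```text
time: 13.0
eef_pos: [0.5641, 0.1348, 0.1577]
tcp_rot: [-0.0, 1.0, -0.002, 0.001]
contact_force: [-0.5, -4.6, 1.7]
opening: 0.185
finger_force: 38.9
```

```bash
python3 -c "
from h import *
H=np.array((.687,.1235))
plan([([*(H+.125*np.array([np.cos(-1.8238-a),np.sin(-1.8238-a)])),.151],base(0),1,0) for a in np.linspace(1.42,-.02,21)[1:]])"
```

```text
t 13.0 p [0.5641 0.1348 0.1577] rv [ 0.004 -0.002 -0.001] F [-0.5 -4.6  1.7] op 0.185 ff 38.90453338623047
[[0,[0.002,-0.008,0.007],[-0.004,0.002,0.001]],[0,[0.0,-0.009,0.0],[0.0,0.0,0.0]],[0,[-0.001,-0.008,0.0],[0.0,0.0,0.0]],[0,[-0.001,-0.009,0.0],[0.0,0.0,0.0]],[0,[-0.002,-0.009,0.0],[0.0,0.0,0.0]],[0,[-0.003,-0.009,0.0],[0.0,0.0,0.0]],[0,[-0.003,-0.008,0.0],[0.0,0.0,0.0]],[0,[-0.004,-0.008,0.0],[0.0,0.0,0.0]],[0,[-0.004,-0.008,0.0],[0.0,0.0,0.0]],[0,[-0.005,-0.008,0.0],[0.0,0.0,0.0]]]
[[0,[-0.005,-0.007,0.0],[0.0,0.0,0.0]],[0,[-0.006,-0.007,0.0],[0.0,0.0,0.0]],[0,[-0.007,-0.006,0.0],[0.0,0.0,0.0]],[0,[-0.007,-0.006,0.0],[0.0,0.0,0.0]],[0,[-0.007,-0.005,0.0],[0.0,0.0,0.0]],[0,[-0.008,-0.005,0.0],[0.0,0.0,0.0]],[0,[-0.008,-0.004,0.0],[0.0,0.0,0.0]],[0,[-0.008,-0.004,0.0],[0.0,0.0,0.0]],[0,[-0.008,-0.003,0.0],[0.0,0.0,0.0]],[0,[-0.009,-0.002,0.0],[0.0,0.0,0.0]]]
```

Emit:
move_arm(moves=[[0,[0.001,-0.008,0],[0,0,0]],[0,[0,-0.009,0],[0,0,0]],[0,[-0.001,-0.008,0],[0,0,0]],[0,[-0.001,-0.009,0],[0,0,0]],[0,[-0.002,-0.009,0],[0,0,0]],[0,[-0.003,-0.009,0],[0,0,0]],[0,[-0.003,-0.008,0],[0,0,0]],[0,[-0.004,-0.008,0],[0,0,0]],[0,[-0.004,-0.008,0],[0,0,0]],[0,[-0.005,-0.008,0],[0,0,0]]])

```text
time: 13.83
eef_pos: [0.5862, 0.0521, 0.1574]
tcp_rot: [-0.0, 1.0, 0.001, 0.001]
contact_force: [-0.3, 4.8, 3.5]
opening: 0.188
finger_force: 39.4
```

```bash
python3 -c "
from h import *
H=np.array((.687,.1235))
plan([([*(H+.125*np.array([np.cos(-1.8238-a),np.sin(-1.8238-a)])),.157],base(0),1,0) for a in np.linspace(.7,-.02,11)[1:]])"
```

```text
t 13.83 p [0.5862 0.0521 0.1574] rv [-0.001 -0.002 -0.   ] F [-0.3  4.8  3.5] op 0.188 ff 39.426501989364624
[[0,[-0.004,-0.008,0.0],[0.001,0.002,0.0]],[0,[-0.006,-0.007,0.0],[0.0,0.0,0.0]],[0,[-0.007,-0.006,0.0],[0.0,0.0,0.0]],[0,[-0.007,-0.006,0.0],[0.0,0.0,0.0]],[0,[-0.007,-0.005,0.0],[0.0,0.0,0.0]],[0,[-0.008,-0.005,0.0],[0.0,0.0,0.0]],[0,[-0.008,-0.004,0.0],[0.0,0.0,0.0]],[0,[-0.008,-0.004,0.0],[0.0,0.0,0.0]],[0,[-0.008,-0.003,0.0],[0.0,0.0,0.0]],[0,[-0.009,-0.002,0.0],[0.0,0.0,0.0]]]
```

Forces are low. Continuing to shut.

Emit:
move_arm(moves=[[0,[-0.005,-0.007,0],[0,0,0]],[0,[-0.006,-0.007,0],[0,0,0]],[0,[-0.007,-0.006,0],[0,0,0]],[0,[-0.007,-0.006,0],[0,0,0]],[0,[-0.007,-0.005,0],[0,0,0]],[0,[-0.008,-0.005,0],[0,0,0]],[0,[-0.008,-0.004,0],[0,0,0]],[0,[-0.008,-0.004,0],[0,0,0]],[0,[-0.008,-0.003,0],[0,0,0]],[0,[-0.009,-0.002,0],[0,0,0]]])

```text
time: 14.67
eef_pos: [0.6587, 0.0017, 0.1571]
tcp_rot: [-0.0, 1.0, -0.001, -0.0]
contact_force: [-3.0, 0.3, 6.3]
opening: 0.188
finger_force: 39.7
```

```bash
python3 -c "
from h import *
plan([([.6557,.0025,.157],base(0),1,0)])"
```

```text
t 14.67 p [0.6587 0.0017 0.1571] rv [ 0.002  0.001 -0.   ] F [-3.   0.3  6.3] op 0.188 ff 39.66811180114746
[[0,[0.003,0.001,0.0],[-0.002,-0.001,0.0]]]
```

Emit:
move_arm(moves=[[0,[-0.002,0,0],[0,0,0]],[0,[-0.002,0,0],[0,0,0]],[0,[-0.002,0,0],[0,0,0]],[0,[-0.001,0,0],[0,0,0]],[0,[-0.001,0,0],[0,0,0]],[0,[0,0,0],[0,0,0]],[0,[0,0,0],[0,0,0]],[0,[0,0,0],[0,0,0]],[0,[0,0,0],[0,0,0]],[0,[0,0,0],[0,0,0]]])

```text
time: 15.5
eef_pos: [0.6626, 0.0007, 0.1569]
tcp_rot: [-0.001, 1.0, -0.002, -0.006]
contact_force: [-14.6, -3.5, 11.1]
opening: 0.186
finger_force: 40.0
```

```bash
python3 -c "
from h import *
plan([([.6557,.0025,.157],base(0),1,0)])"
```

```text
t 15.5 p [0.6626 0.0007 0.1569] rv [ 0.005  0.012 -0.001] F [-14.6  -3.5  11.1] op 0.186 ff 39.95666742324829
[[0,[0.007,0.002,0.0],[-0.005,-0.012,0.001]]]
```

Emit:
move_arm(moves=[[0.9,[0,0,0],[0,0,0]],[0.9,[0,0,0],[0,0,0]],[0.9,[0,0,0],[0,0,0]],[0.9,[0.004,0,0],[0,0,0]],[0.9,[0,0,-0.03],[0,0,0]],[0.9,[0,0,-0.03],[0,0,0]],[0.9,[-0.004,0.02,-0.02],[0,0,0]],[0.9,[-0.008,0.035,0],[0,0,0]],[0.9,[-0.008,0.035,0],[0,0,0]],[0.9,[-0.008,0.035,0],[0,0,0]]])

```text
time: 16.33
eef_pos: [0.6907, 0.1294, 0.237]
tcp_rot: [0.0, 1.0, -0.0, 0.001]
contact_force: [0.8, -1.1, -0.8]
opening: 0.902
finger_force: 0.0
```

```bash
python3 - <<'E'
from h import *
plan([([.695,.1655,.23],base(0),4,.9)])
a=read_camera('side');b=read_camera('top')
import pickle;pickle.dump((a,b),open('sv.pkl','wb'))
# eyes in top view: dark bore inside bright plate
for n,im,(u,v),w in(('top',b,(317.7,185),9),('side',a,(270,189.5),9)):
    g=im.mean(2).astype(int);print(n);print(g[int(v)-w:int(v)+w,int(u)-w:int(u)+w])
E
```

```text
t 16.33 p [0.6907 0.1294 0.237 ] rv [ 0.    -0.002  0.001] F [ 0.8 -1.1 -0.8] op 0.902 ff 0.0
[[0.9,[-0.001,0.009,0.002],[0.0,0.0,0.0]],[0.9,[-0.001,0.009,0.001],[0.0,0.001,0.0]],[0.9,[-0.001,0.009,0.002],[0.0,0.0,-0.001]],[0.9,[-0.001,0.009,0.002],[0.0,0.001,0.0]]]
top
[[248 249 237 165  86  71  94 141 190 204 200 200 202 208 196 134  70  58]
 [249 249 240 169 106 112 129 160 201 215 213 214 218 219 200 135  78  56]
 [242 241 229 164 139 169 177 185 204 212 208 211 218 217 195 147 100  69]
 [200 197 176 137 154 202 210 211 216 216 211 213 217 216 208 180 130  85]
 [134 131 117 117 166 208 223 221 218 209 206 211 218 221 220 202 151  88]
 [113 107  93 119 176 214 222 214 200 184 177 186 201 216 221 207 155  93]
 [125 115 110 141 187 213 216 203 185 171 161 162 180 204 219 205 154  88]
 [161 151 143 167 195 216 214 205 198 197 193 187 182 200 214 199 146  83]
 [188 184 181 195 203 216 216 209 207 210 217 213 204 200 213 199 139  73]
 [189 195 205 212 211 219 217 205 188 190 201 214 212 205 214 199 137  71]
 [206 210 217 218 215 218 216 199 171 160 181 202 211 213 218 197 138  70]
 [22
[... 1177 characters left out ...]
216 227 226 151 165 172]
 [221 229 233 194 225 216 142 123 127 128 125 124 204 227 226 150 163 169]
 [246 247 246 247 203 221 163 123  82  78 116 161 222 228 226 131 166 171]
 [250 249 249 249 165 221 220 217 214 214 215 219 226 228 203 120 160 170]
 [246 240 240 242 156 166 169 168 165 167 165 167 168 168 150  82 115 152]
 [247 246 246 221 133 126 127 129 128 127 126 127 128 127 116  46  71 105]
 [247 247 247 183 107 100  98 102 102 101 122 124 121 124 102  40  36  55]
 [248 247 248 149  81  49  46  40  44  41  52  53  52  50  45  30  29  35]
 [248 247 247 115  75  34  30  27  30  28  26  29  27  29  25  30  28  28]
 [248 247 247 125  79  35  26  27  28  27  28  30  27  29  28  26  30  29]]
```

Emit:
move_arm(moves=[[0.9,[-0.001,0.009,0],[0,0,0]],[0.9,[-0.001,0.009,0],[0,0,0]],[0.9,[-0.001,0.009,0],[0,0,0]],[0.9,[-0.001,0.009,0],[0,0,0]],[0.9,[0,0,0.01],[0,0,0]],[0.9,[0,0,0.01],[0,0,0]],[0.9,[0,0,0.005],[0,0,0]],[0.9,[0,0,0],[0,0,0]],[0.9,[0,0,0],[0,0,0]],[0.9,[0,0,0],[0,0,0]]])

```text
time: 17.27
eef_pos: [0.6944, 0.164, 0.2113]
tcp_rot: [0.0, 1.0, -0.0, 0.0]
contact_force: [0.0, 0.3, -0.4]
opening: 0.904
finger_force: 0.0
```

```bash
python3 - <<'E'
from h import *
plan([([.695,.1655,.147],base(0),5,.9)])
print(onz('side',(269.6,189.3),.13),onz('top',(317.9,183.8),.13))
a=read_camera('side');g=a.mean(2).astype(int)
print(g[240:276,228:258])
E
```

```text
t 17.27 p [0.6944 0.164  0.2113] rv [ 0. -0.  0.] F [ 0.   0.3 -0.4] op 0.904 ff 0.0
[[0.9,[0.0,0.0,0.013],[0.0,0.0,0.0]],[0.9,[0.0,0.001,0.013],[0.0,0.0,0.0]],[0.9,[0.0,0.0,0.013],[0.0,0.0,0.0]],[0.9,[0.0,0.0,0.012],[0.0,0.0,0.0]],[0.9,[-0.001,0.001,0.013],[0.0,0.0,0.0]]]
[ 0.64510885 -0.16163877  0.13      ] [ 0.64603616 -0.16319476  0.13      ]
[[229 227 226 ... 111 109 118]
 [177 173 178 ... 119 115 118]
 [160 161 162 ... 118 121 118]
 ...
 [107 110 108 ... 133 159 233]
 [113 110 111 ... 134 159 244]
 [111 110 112 ... 131 184 248]]
```

Emit:
move_arm(moves=[[0.9,[-0.001,0,0.013],[0,0,0]],[0.9,[0,0,0.013],[0,0,0]],[0.9,[0,0,0.013],[0,0,0]],[0.9,[0,0,0.013],[0,0,0]],[0.9,[0,0,0.01],[0,0,0]],[0,[0,0,0],[0,0,0]],[0,[0,0,0],[0,0,0]],[0,[0,0,0],[0,0,0]],[0,[0,0,0],[0,0,0]],[0,[0,0,0],[0,0,0]]], grip_force=40)

```text
time: 18.15
eef_pos: [0.696, 0.1644, 0.1508]
tcp_rot: [-0.0, 1.0, 0.0, 0.001]
contact_force: [-0.1, 0.1, 0.3]
opening: 0.223
finger_force: 39.0
```

Emit:
move_arm(moves=[[0,[0,0,0],[0,0,0]],[0,[0,0,0],[0,0,0]],[0,[0,0,0],[0,0,0]],[0,[0,0,0],[0,0,0]],[0,[0,0,-0.01],[0,0,0]],[0,[0,0,-0.01],[0,0,0]],[0,[0,0,-0.01],[0,0,0]],[0,[0,0,0],[0,0,0]],[0,[0,0,0],[0,0,0]],[0,[0,0,0],[0,0,0]]], grip_force=60)

```text
time: 18.98
eef_pos: [0.695, 0.1644, 0.1792]
tcp_rot: [-0.0, 1.0, 0.0, -0.0]
contact_force: [-0.4, 0.5, -0.8]
opening: 0.21
finger_force: 58.6
```

```bash
python3 - <<'E'
from h import *
plan([([.696,.165,.3],base(0),1,0)])
a=read_camera('side');np.set_printoptions(linewidth=250,threshold=99999)
g=a.mean(2).astype(int);print(g[236:300:2,230:262])
E
```

```text
t 18.98 p [0.695  0.1644 0.1792] rv [-0.  0. -0.] F [-0.4  0.5 -0.8] op 0.21 ff 58.64837050437927
TOO BIG 1
[[0,[-0.001,0.001,-0.121],[0.0,0.0,0.0]]]
[[152 151 116  33  25  24  43  46  45  45  45  45  41  23  24  18  45  38  24  29  62 247 249 247 247 244 123 118 144 161 130 114]
 [245 244 244  78  21  21  29  33  31  28  33  31  29  29  23  24  34  23  28  28 192 247 248 248 248 169 110 116 135 154 118 108]
 [229 229 228 178 112  93  65  47  25  24  29  26  24  24  43  84 105  32  40  60 246 249 248 248 243 115 110 118 134 153 110  98]
 [162 160 156 160 159 156 123  78  31  30  34  39  30  28  25 119 123  44  33 187 247 248 248 247 210 116 114 120 136 156 104  99]
 [156 156 157 155 160 162 124  77  35  25  29  33  29  24  23 118 123  48  45 244 248 248 248 248 123 103 119 117 126 152 113 110]
 [155 158 161 162 160 164 136 101  32  30  24  31  27  23  28  96 121  73  97 237 238 240 240 229 117  86 116 119 129 154 115 103]
 [159 161 161 161 163 160 143 127  40  29  27  41  29  28  28  69 122  75 247 249 249 249 250 161  92  86 118 121 118 151 124 108]
 [161 163 164 163 159 159 146 126
[... 2542 characters left out ...]
108 145 154 155 114 100 106  36  26  24  27]
 [106 110 109 111 109 153 154 159 161 158 146 154 152 150 152 149 153 122 112 127 123 111 129 151 153 122 157  50  24  25  24  30]
 [108 108 112 110 110 164 156 156 163 162 157 155 153 154 154 153 154 133 108 126 125 113 133 153 151 130 151  48  29  24  24  27]
 [189 189 190 191 190 159 155 157 160 160 160 138 154 155 155 150 153 146 109 102 192 153 148 153 152 138 115  41  24  24  25  28]
 [245 246 238 237 237 183 155 154 158 160 159 145 152 153 154 154 152 149 108 205 243 211 115 157 211 244  79  22  29  28  26  27]
 [163 166 165 173 177 130 151 157 160 158 155 139 153 151 153 155 151 155 100  49  61 113 134 143 146 156  47  28  20  24  26  28]]
```

The pin is lifted; its flange sits above the parking eye at row about 256. Next: raise it and carry it over the guard to the upper eye.

Emit:
move_arm(moves=[[0,[0,0,-0.025],[0,0,0]],[0,[0,0,-0.025],[0,0,0]],[0,[0,0,-0.025],[0,0,0]],[0,[0,0,-0.025],[0,0,0]],[0,[0,0,-0.025],[0,0,0]],[0,[0.003,-0.02,0],[0,0,0]],[0,[0.004,-0.025,0],[0,0,0]],[0,[0.005,-0.03,0],[0,0,0]],[0,[0.005,-0.03,0],[0,0,0]],[0,[0.005,-0.03,0],[0,0,0]]])

```text
time: 19.87
eef_pos: [0.6726, 0.0284, 0.3033]
tcp_rot: [-0.0, 1.0, 0.0, -0.001]
contact_force: [0.9, 0.4, -0.9]
opening: 0.216
finger_force: 59.0
```

Emit:
move_arm(moves=[[0,[0.005,-0.03,0],[0,0,0]],[0,[0.005,-0.03,0],[0,0,0]],[0,[0.005,-0.03,0],[0,0,0]],[0,[0.005,-0.03,0],[0,0,0]],[0,[0.004,-0.03,0],[0,0,0]],[0,[0.003,-0.02,0],[0,0,0]],[0,[0.002,-0.015,0],[0,0,0]],[0,[0,-0.006,0],[0,0,0]],[0,[0,0,0],[0,0,0]],[0,[0,0,0],[0,0,0]]])

```text
time: 20.7
eef_pos: [0.6445, -0.1609, 0.304]
tcp_rot: [-0.0, 1.0, 0.001, -0.0]
contact_force: [-0.4, 0.2, -0.2]
opening: 0.215
finger_force: 59.0
```

```bash
python3 - <<'E'
from h import *
plan([([.6445,-.1615,.25],base(0),5,0)])
E
```

```text
t 20.7 p [ 0.6445 -0.1609  0.304 ] rv [-0.001  0.    -0.   ] F [-0.4  0.2 -0.2] op 0.215 ff 59.047070145606995
[[0,[0.0,0.0,0.011],[0.0,0.0,0.0]],[0,[0.0,0.0,0.011],[0.0,0.0,0.0]],[0,[0.0,0.0,0.01],[0.001,0.0,0.0]],[0,[0.0,-0.001,0.011],[0.0,0.0,0.0]],[0,[0.0,0.0,0.011],[0.0,0.0,0.0]]]
```

Emit:
move_arm(moves=[[0,[0,-0.001,0.011],[0,0,0]],[0,[0,0,0.011],[0,0,0]],[0,[0,0,0.011],[0,0,0]],[0,[0,0,0.011],[0,0,0]],[0,[0,0,0.011],[0,0,0]],[0,[0,0,0.003],[0,0,0]],[0,[0,0,0],[0,0,0]],[0,[0,0,0],[0,0,0]],[0,[0,0,0],[0,0,0]],[0,[0,0,0],[0,0,0]]])

```text
time: 21.53
eef_pos: [0.6449, -0.1629, 0.2475]
tcp_rot: [-0.0, 1.0, -0.0, 0.001]
contact_force: [-0.1, 0.6, -1.1]
opening: 0.216
finger_force: 59.0
```

```bash
python3 - <<'E'
from h import *
plan([([.6445,-.1615,.25],base(0),1,0)])
p=get_state()['eef_pos']
a=read_camera('side');crop('side',245,145,295,220,8,'i1.png',a)
b=read_camera('top');crop('top',295,150,345,210,8,'i2.png',b)
x=cv2.imread('pics/i1.png')[:600];y=cv2.imread('pics/i2.png')[:,:390];c=np.zeros((600,800,3),np.uint8);c[:,:400]=x;c[:480,410:]=y[:480];cv2.imwrite('pics/i.png',c)
print(proj('side',[p+[0,0,-.1028],[.6455,-.162,.13],p+[0,0,-.0208]]))
E
```

```text
t 21.53 p [ 0.6449 -0.1629  0.2475] rv [ 0.001 -0.002 -0.   ] F [-0.1  0.6 -1.1] op 0.216 ff 59.04662489891052
[[0,[0.0,0.001,-0.002],[-0.001,0.002,0.0]]]
[[269.54520879 184.22465096]
 [269.45512606 189.23525601]
 [268.62574506 156.14292755]]
```

View pics/i.png

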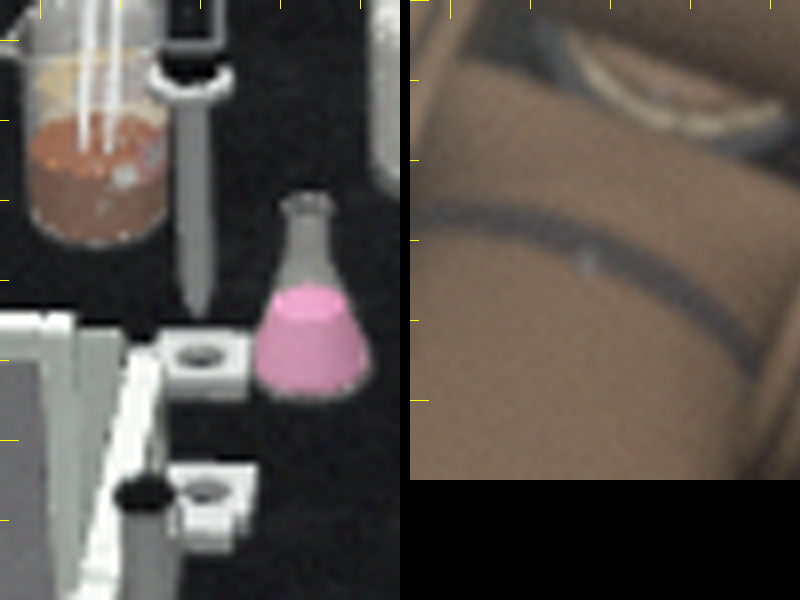

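Tip is at (269.75,184.25), which matches the prediction. The upper bore is at (270.1,189.4) and the lower bore at (270.9,206.3).

```bash
python3 - <<'E'
from h import *
print(onz('side',(269.75,184.25),.1447),onz('side',(270.1,189.4),.13),onz('side',(270.9,206.3),.078))
plan([([.6445,-.1615,.25],base(0),1,0)])
E
```

```text
[ 0.64430818 -0.16277197  0.1447    ] [ 0.64376978 -0.16105716  0.13      ] [ 0.64303933 -0.15976934  0.078     ]
t 21.63 p [ 0.6447 -0.1628  0.2473] rv [ 0.001 -0.002 -0.   ] F [-0.2  0.4 -0.7] op 0.215 ff 59.04673933982849
[[0,[0.0,0.001,-0.003],[-0.001,0.002,0.0]]]
```

Emit:
move_arm(moves=[[0,[0.001,0.001,0.004],[0,0,0]],[0,[0,0,0.004],[0,0,0]],[0,[0,0,0.004],[0,0,0]],[0,[0,0,0.004],[0,0,0]],[0,[0,0,0.004],[0,0,0]],[0,[0,0,0.004],[0,0,0]],[0,[0,0,0.004],[0,0,0]],[0,[0,0,0.004],[0,0,0]],[0,[0,0,0],[0,0,0]],[0,[0,0,0],[0,0,0]]])

```text
time: 22.47
eef_pos: [0.6432, -0.1616, 0.2138]
tcp_rot: [-0.0, 1.0, 0.0, -0.0]
contact_force: [-0.1, -0.4, -0.5]
opening: 0.215
finger_force: 59.0
```

```bash
python3 - <<'E'
from h import *
s=get_state();print(s['wrist_torque'])
plan([([.644,-.162,.1508],base(0),10,0)])
E
```

```text
[-0.00570421 -0.0142207  -0.08610546]
t 22.47 p [ 0.6432 -0.1616  0.2138] rv [-0.     0.001 -0.   ] F [-0.1 -0.4 -0.5] op 0.215 ff 59.046610593795776
[[0,[0.0,0.0,0.006],[0.0,0.0,0.0]],[0,[0.0,0.0,0.007],[0.0,0.0,0.0]],[0,[0.0,0.0,0.006],[0.0,0.0,0.0]],[0,[0.0,0.0,0.006],[0.0,0.0,0.0]],[0,[0.0,0.0,0.007],[0.0,0.0,0.0]],[0,[-0.001,0.0,0.006],[0.0,0.0,0.0]],[0,[0.0,0.0,0.006],[0.0,-0.001,0.0]],[0,[0.0,0.0,0.006],[0.0,0.0,0.0]],[0,[0.0,0.0,0.007],[0.0,0.0,0.0]],[0,[0.0,0.0,0.006],[0.0,0.0,0.0]]]
```

The tip is inside the upper eye with no force. Going on toward the lower eye.

Emit:
move_arm(moves=[[0,[0,0,0.006],[0,0,0]],[0,[0,0,0.006],[0,0,0]],[0,[0,0,0.006],[0,0,0]],[0,[0,0,0.006],[0,0,0]],[0,[0,0,0.005],[0,0,0]],[0,[0,0,0.004],[0,0,0]],[0,[0,0,0.004],[0,0,0]],[0,[0,0,0.004],[0,0,0]],[0,[0,0,0],[0,0,0]],[0,[0,0,0],[0,0,0]]])

```text
time: 23.3
eef_pos: [0.6433, -0.1616, 0.173]
tcp_rot: [-0.0, 1.0, 0.0, -0.0]
contact_force: [0.4, 0.8, -2.1]
opening: 0.215
finger_force: 59.0
```

```bash
python3 - <<'E'
from h import *
s=get_state();print(s['wrist_torque'])
plan([([.644,-.162,.1508],base(0),5,0)])
E
```

```text
[ 0.05004638 -0.02392068  0.01407078]
t 23.3 p [ 0.6433 -0.1616  0.173 ] rv [-0.  0. -0.] F [ 0.4  0.8 -2.1] op 0.215 ff 59.04657304286957
[[0,[0.0,0.0,0.004],[0.0,0.0,0.0]],[0,[0.0,0.0,0.005],[0.0,0.0,0.0]],[0,[0.0,0.0,0.004],[0.0,0.0,0.0]],[0,[-0.001,0.0,0.005],[0.0,0.0,0.0]],[0,[0.0,0.0,0.004],[0.0,0.0,0.0]]]
```

Emit:
move_arm(moves=[[0,[0,0,0.004],[0,0,0]],[0,[0,0,0.004],[0,0,0]],[0,[0,0,0.004],[0,0,0]],[0,[0,0,0.004],[0,0,0]],[0,[0,0,0.003],[0,0,0]],[0,[0,0,0.002],[0,0,0]],[0,[0,0,0.001],[0,0,0]],[0,[0,0,0.001],[0,0,0]],[0,[0,0,0],[0,0,0]],[0,[0,0,0],[0,0,0]]])

```text
time: 24.13
eef_pos: [0.6436, -0.1617, 0.1508]
tcp_rot: [-0.0, 1.0, -0.0, 0.0]
contact_force: [-1.8, 0.1, 0.8]
opening: 0.209
finger_force: 59.2
```

```bash
python3 - <<'E'
from h import *
plan([([.644,-.162,.1508],base(0),5,0)])
E
```

```text
t 24.13 p [ 0.6436 -0.1617  0.1508] rv [ 0.    -0.001 -0.   ] F [-1.8  0.1  0.8] op 0.209 ff 59.20742154121399
[[0,[0.0,0.0,0.0],[0.0,0.0,0.0]],[0,[0.0,0.0,0.0],[0.0,0.0,0.0]],[0,[0.0,0.0,0.0],[0.0,0.0,0.0]],[0,[0.0,0.0,0.0],[0.0,0.0,0.0]],[0,[0.0,0.0,0.0],[0.0,0.001,0.0]]]
```

Emit:
move_arm(moves=[[0,[0,0,0.001],[0,0,0]],[0,[0,0,0.001],[0,0,0]],[0,[0,0,0],[0,0,0]],[0.6,[0,0,0],[0,0,0]],[0.6,[0,0,0],[0,0,0]],[0.6,[0,0,0],[0,0,0]],[0.6,[0,0,0],[0,0,0]],[0.6,[0,0,0],[0,0,0]],[0.6,[0,0,-0.01],[0,0,0]],[0.6,[0,0,-0.02],[0,0,0]]])

```text
time: 24.97
eef_pos: [0.6415, -0.1609, 0.1753]
tcp_rot: [-0.0, 1.0, 0.001, -0.003]
contact_force: [-0.4, 0.1, -0.1]
opening: 0.594
finger_force: 0.0
```

Emit:
move_arm(moves=[[0.6,[0,0,-0.03],[0,0,0]],[0.6,[0,0,-0.03],[0,0,0]],[0.6,[0.01,0,-0.03],[0,0,0]],[0.6,[0.03,0,-0.01],[0,0,0]],[0.6,[0.03,0,0],[0,0,0]],[0.6,[0.03,0,0],[0,0,0]],[0.6,[0.02,0,0],[0,0,0]],[0.6,[0,0,0],[0,0,0]],[0.6,[0,0,0],[0,0,0]],[0.6,[0,0,0],[0,0,0]]])

```text
time: 25.8
eef_pos: [0.524, -0.1618, 0.2792]
tcp_rot: [-0.0, 1.0, -0.0, 0.001]
contact_force: [0.4, 0.4, -0.3]
opening: 0.602
finger_force: 0.0
```

```bash
python3 - <<'E'
from h import *
np.set_printoptions(linewidth=250,threshold=99999)
plan([([.644,-.162,.1508],base(0),20,0)])
E0=[.6438,-.1614]
print(proj('side',[E0+[.13],E0+[.135],E0+[.179],E0+[.1],E0+[.048]]).round(1).tolist())
g=read_camera('side').mean(2).astype(int);print(g[170:218,258:284])
b=read_camera('top');m=((b.min(2)>190)).astype(np.uint8)
n,l,st,c=cv2.connectedComponentsWithStats(m)
for i in range(1,n):
  if 300<st[i,4]<2500: 
    ys,xs=np.where(l==i);q=cv2.boxPoints(cv2.minAreaRect(np.c_[xs,ys].astype(np.float32)));print(st[i].tolist(),np.array([onz('top',u,.106)[:2] for u in q]).round(3).tolist())
E
```

```text
t 25.8 p [ 0.524  -0.1618  0.2792] rv [ 0.001 -0.002 -0.   ] F [ 0.4  0.4 -0.3] op 0.602 ff 0.0
[[0,[-0.006,0.0,0.006],[0.0,0.0,0.0]],[0,[-0.006,0.0,0.007],[0.0,0.0,0.0]],[0,[-0.006,0.0,0.006],[0.0,0.0,0.0]],[0,[-0.006,0.0,0.007],[0.0,0.0,0.0]],[0,[-0.006,0.0,0.006],[0.0,0.0,0.0]],[0,[-0.006,0.0,0.007],[0.0,0.0,0.0]],[0,[-0.006,0.0,0.006],[0.0,0.001,0.0]],[0,[-0.006,0.0,0.006],[0.0,0.0,0.0]],[0,[-0.006,0.0,0.007],[0.0,0.0,0.0]],[0,[-0.006,0.0,0.006],[0.0,0.0,0.0]]]
[[0,[-0.006,0.0,0.007],[0.0,0.0,0.0]],[0,[-0.006,0.0,0.006],[0.0,0.0,0.0]],[0,[-0.006,0.0,0.007],[0.0,0.0,0.0]],[0,[-0.006,0.0,0.006],[0.0,0.0,0.0]],[0,[-0.006,0.0,0.006],[0.0,0.0,0.0]],[0,[-0.006,0.0,0.007],[-0.001,0.0,0.0]],[0,[-0.006,0.0,0.006],[0.0,0.0,0.0]],[0,[-0.006,0.0,0.007],[0.0,0.0,0.0]],[0,[-0.006,0.0,0.006],[0.0,0.001,0.0]],[0,[-0.006,0.0,0.006],[0.0,0.0,0.0]]]
[[270.1, 189.3], [270.0, 187.7], [269.6, 173.0], [270.4, 199.0], [270.9, 215.3]]
[[114  97  95  97  93  87  84  75  42  30  25  29  26  27  23  28  23  31  28  31  28  26  97  98  96 114]
 [102  98  95  95  88  87  82  93  40  28  25  29  25  25  27  29
[... 4896 characters left out ...]
58  31  24  25  26  27  26  29  26  25  29  26  25  28  26  28  29]]
[219, 92, 101, 11, 439] [[0.909, 0.108], [0.922, 0.107], [0.9, -0.176], [0.886, -0.175]]
[316, 103, 10, 64, 380] [[0.702, -0.159], [0.886, -0.175], [0.884, -0.194], [0.7, -0.178]]
[256, 119, 44, 43, 1783] [[0.719, 0.003], [0.84, 0.0], [0.835, -0.12], [0.715, -0.115]]
[448, 211, 21, 22, 334] [[0.545, -0.496], [0.584, -0.529], [0.548, -0.573], [0.509, -0.54]]
[430, 236, 25, 25, 381] [[0.507, -0.458], [0.506, -0.521], [0.443, -0.515], [0.444, -0.453]]
[69, 272, 66, 23, 954] [[0.388, 0.489], [0.426, 0.487], [0.4, 0.318], [0.363, 0.322]]
[295, 372, 24, 48, 1030] [[0.172, -0.095], [0.171, -0.152], [0.063, -0.15], [0.064, -0.093]]
```

The shaft is through both plates, the tip ends at row 215 as predicted for a seated flange, and the flange rests on the upper plate. The stirrer is inside, the front is shut, and the robot is clear.

```bash
python3 -c "
from plant import *
print(sign_off())"
```

```text
the job is handed in; nothing more can be done
None
```

The job is handed in after about 26 s: stirrer fully inside the guard, front shut, and the pin threaded through both eyes with its flange seated on the upper one. The turquoise look-alike pin toppled during the run, with no arm contact that I measured.

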